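# Make up two microscope kits

### The job

Make up the two microscope kits from the stock standing on the bench: the tallest objective and the slide clamp go into the tray with two compartments; the shortest objective, the brass adapter ring and the specimen mount go into the tray with three compartments. Stand each thing upright on the tray floor in the middle of a compartment of its own (any compartment of that tray), setting it down rather than dropping it. Leave the middle-sized objective standing where it is.

Things in the scene. Friction and masses are not known exactly. Their poses are not given: they have to be found in the camera images.
- objective_tall: The tallest of three microscope objectives, standing nose up: 66 mm high, knurled brass collar 34 mm in diameter (lowest 20 mm), steel barrel 32 mm in diameter up to 54 mm, dark nose 18 mm in diameter above. About 0.16 kg. Origin: centre of its underside; z up along its axis.
- objective_middle: The middle-sized objective, which is not wanted: 48 mm high, collar 28 mm in diameter, barrel 26 mm, nose 16 mm in diameter. Stays where it stands. Origin: centre of its underside; z up along its axis.
- objective_short: The shortest and widest objective, standing nose up: 32 mm high, brass collar 40 mm in diameter (lowest 10 mm), steel barrel 38 mm in diameter up to 26 mm, wide dark front 34 mm in diameter above. About 0.11 kg. Origin: centre of its underside; z up along its axis.
- adapter_ring: Plain brass ring lying flat: 44 mm outer and 28 mm inner diameter, 20 mm high, open through. About 0.07 kg. Origin: centre of its underside; z up along its axis.
- specimen_mount: Black resin disc 36 mm in diameter and 24 mm high with a small bright metal rectangle (16 x 14 mm) let into its top. About 0.06 kg. Origin: centre of its underside; z up along its axis.
- slide_clamp: Slide clip: dark steel round base 28 mm in diameter, 26 mm high; on its top a bright arm 8 mm wide, 2 mm thick, reaching 36 mm from the base's axis along +x (6 mm along -x), with a 9 mm screw head (32 mm high in all). About 0.09 kg. Grip the base, fingers either side of the arm (closing along y). The arm may point any way and pass over a rib. Origin: centre of the base's underside; z up.
- tray_two: Grey tray (paler ribs) with two compartments, fixed to the bench: 164 mm (its x) by 84 mm (its y), 10 mm high. Floor 4 mm thick; rim and divider 4 mm thick, 6 mm above the floor. Compartments 76 x 76 mm inside, centres at x = -40 and +40 mm, y = 0. Origin: centre of the underside. It lies to the left or the right of the stock, the other tray opposite.
- tray_three: Grey tray (paler ribs) with three compartments, fixed to the bench: 244 mm (its x) by 84 mm (its y), 10 mm high. Floor 4 mm thick; rim and dividers 4 mm thick, 6 mm above the floor. Compartments 76 x 76 mm inside, centres at x = -80, 0 and +80 mm, y = 0. Origin: centre of the underside. The stock stands 90 mm or more apart (centres), among it a bottle 58 mm high and two small boxes.

How it is judged:
By the outcome, as a careful person would: the job done as asked, in the order asked, and still so for the second after the job is handed in, with the robot touching nothing.
It also fails if it takes over 115 s, if anything falls off the work surface, if the arm or the gripper's body presses on something with over 40 N, if the wrist force passes 120 N, or if a joint passes its speed limit or range.

### The arm

A 6-joint arm with a two-finger parallel gripper is mounted at the origin on the work surface. World frame = base frame: x ahead of the robot, y to its left, z up, the work surface at z = 0. Lengths are in mm, angles in rad, forces in N, time in s.
With the tool pointing down it reaches from about 275 to 825 mm from the base axis. Payload 5.2 kg.
Tool frame: the origin (TCP) lies at the very end of the fingers, on their centre line; the grasp point (between the pads) lies 19 mm behind it; z points along the fingers, y is the direction in which the jaws open and shut (so a half turn about z gives the same grasp; the last joint's range is limited). The gripper opens to 93 mm and grips with 3 to 60 N. Pads are 15 mm wide; open, the fingers measure 128 mm over their backs; the gripper's body (75 mm by 188 mm) begins 65 mm behind the grasp point.
Start: joints at [-1.481, 0.259, 1.535, -0, 1.348, -0.203], TCP at [158.77, -526.59, 218.653] pointing down, gripper open.
Joint ranges: [-3.14, 3.14], [-0.91, 2.08], [0.19, 2.58], [-1.22, 4.36], [0.22, 2.71], [-3.12, 3.12]. Speed limits (rad/s): [2.57, 2.57, 3.14, 3.14, 3.14, 3.14].

### API

Orientations are given as [roll, pitch, yaw] about the fixed x, y, z axes, in that order (R = Rz(yaw) Ry(pitch) Rx(roll)).
In Python, from bench import robot gives the robot as it stands. The module is installed in compiled form; this text tells all that it offers. Calls block until the motion is done:
- robot.move_ptp(position, orientation): joint-space move of the TCP to a pose.
- robot.move_linear(position, ori=None, speed=150, f_stop=None): straight line of the TCP; ori=None keeps the orientation; speed is the mean speed in mm/s. With f_stop (N) it stops when the force on the tool has changed by that much, and returns True; else False.
- robot.move_j(angles): joint-space move.
- robot.move_gripper(opening): opening from 0.0 (shut) to 1.0 (fully open); the grip force is fixed at half the most; returns when the fingers have stopped.
- robot.sleep(seconds).
- robot.inverse_kinematics(position, orientation): joint angles nearest the present ones, or None.
- robot.get_image(name): name is "scene" or "top" or "wrist"; returns a dict with "img" (480x640x3 uint8, blue, green, red), "fovy" (degrees; the focal length in pixels is half the picture's height over the tangent of half this angle, whatever the lens; pixels are square), "cx", "cy" (the principal point, pixels), "eye" and "orientation" of the camera in the world. Camera axes: x right, y down, z forward; pixel columns grow to the right and rows downward; lengths in mm; the calibration is good to about 2 mm. A picture is of the moment at which its call begins. There is no depth.
A pose or a line that the arm cannot do raises robot.MotionError and nothing moves.
- robot.hand_in(): hands the job in, once; it reports no verdict.
Readings, each from a call of its own:
- robot.current_t(): time.
- robot.current_qpos(): joint angles.
- robot.current_joint_vel(): joint speeds.
- robot.current_joint_efforts(): joint torques, N m.
- robot.current_tcp_pos(): TCP position.
- robot.current_eef_rot(): TCP orientation.
- robot.current_contact_force(): force on the tool from outside, world axes, zero at the start.
- robot.current_ft_torque(): the same for the moment, N m.
- robot.current_gripper_width(): opening from 0.0 (shut) to 1.0 (fully open).
Only numpy, scipy, OpenCV 4.12 (cv2) and the standard library are available. Lean on these libraries where they do the work, as an engineer would, in place of code of your own. Each camera call takes 0.05 s, during which the arm holds its last target. There are 200 camera calls.

## Working session

There is one attempt and no reset: what is moved stays moved. The work goes in short steps, each a Python script; the robot and the scene stay as the last script left them, time stands still between calls to the robot, and variables do not carry over. Pictures are saved under pics/ and viewed, about 12 in all and at most 16, crops included, and the job is handed in when it is done.

```bash
mkdir -p pics; python3 - <<'E'
from bench import robot
import cv2
for n in("top","scene"):
    d=robot.get_image(n); cv2.imwrite(f"pics/{n}0.png",d["img"]); print(n,{k:d[k] for k in d if k!="img"})
E
```

```text
top {'fovy': 43.22696270140155, 'cx': 335.12677098146287, 'cy': 241.79800509698802, 'eye': array([5.07385216e+02, 8.77072974e-01, 1.15118968e+03]), 'orientation': array([-3.08220216, -0.01058902, -1.55967264])}
scene {'fovy': 56.57902562613152, 'cx': 326.07263288223777, 'cy': 235.38068024075926, 'eye': array([1015.27663642, -226.05701134,  539.71253976]), 'orientation': array([-2.35824429, -0.01422302,  1.13306549])}
```

View pics/top0.png

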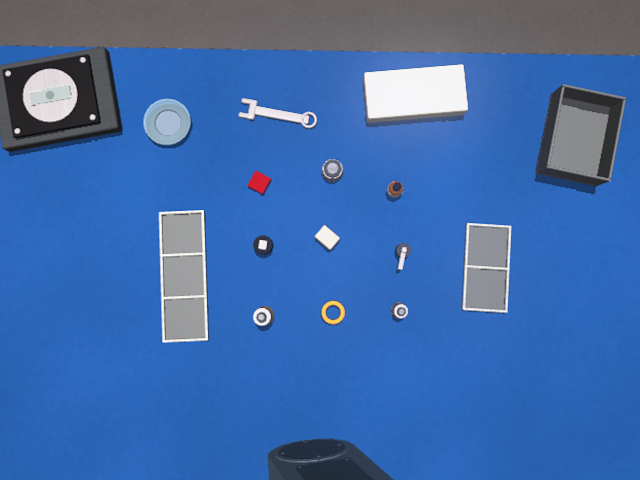

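View pics/scene0.png

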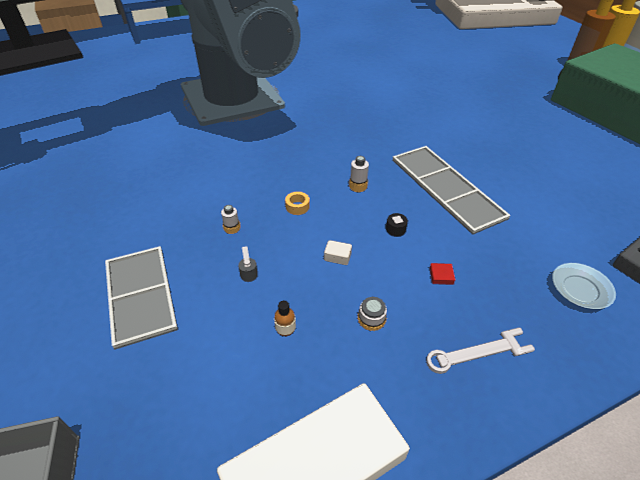

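The top view shows, by pixel:
- Stock: tall objective (263,317), middle (400,311), short (332,170), ring (333,313), mount (263,245), and clamp (402,251) with its arm pointing down the picture.
- Trays: tray_three at the left (184,276), tray_two at the right (487,268).

The scene view agrees. Next, an enlarged crop.

```bash
cat > h.py <<'E'
from bench import robot
import numpy as np, cv2
from scipy.spatial.transform import Rotation as R
def px2w(d,u,v,z):
    f=240/np.tan(np.radians(d["fovy"]/2))
    r=R.from_euler("xyz",d["orientation"]).as_matrix()@np.array([(u-d["cx"])/f,(v-d["cy"])/f,1])
    e=np.array(d["eye"]); return (e+r*(z-e[2])/r[2])[:2]
def w2px(d,p):
    f=240/np.tan(np.radians(d["fovy"]/2))
    c=R.from_euler("xyz",d["orientation"]).as_matrix().T@(np.array(p)-d["eye"])
    return f*c[0]/c[2]+d["cx"],f*c[1]/c[2]+d["cy"]
E
python3 - <<'E'
from h import *
i=cv2.imread("pics/top0.png")[155:350,150:520]
i=cv2.resize(i,None,fx=2.1,fy=2.1,interpolation=cv2.INTER_CUBIC); cv2.imwrite("pics/crop.png",i)
t=robot.get_image("top"); s=robot.get_image("scene")
# (name, top px at height z, scene px)
for n,u,v,z,us,vs in [("tall",263,317,66,360,160),("mid",400.5,311,48,229,209),("short",332,169,32,373,302),("ring",333.5,312.5,20,297,198),("mount",263,244.5,24,397,217),("clampbase",402,249,26,248,263),
 ("bottle",396,187,58,284,305)]:
    print(n,px2w(t,u,v,z).round(1),px2w(s,us,vs,z).round(1))
for u,v in [(159.5,212),(204,211),(207.5,341),(163.5,342),(467.5,224),(511,226),(507,311.5),(463.5,310)]: print(px2w(t,u,v,10).round(1))
for u,v in [(426,147.5),(508.5,214),(474.5,229.5),(393.5,156),(106,260),(160,248),(176,326),(114,345)]: print("s",px2w(s,u,v,10).round(1))
E
```

```text
tall [436.5 117. ] [441.9 117.4]
mid [ 448.7 -130.1] [ 453.5 -131.9]
short [709.9  -2.9] [706.7  -1.1]
ring [443.2  -8.8] [442.5  -7.4]
mount [567.9 123.9] [562.8 127.6]
clampbase [ 562.5 -134.9] [ 559.9 -136.4]
bottle [ 673.7 -119.6] [ 678.1 -121.9]
[627.8 321.6]
[630.7 237.9]
[387.2 225.5]
[384.6 307.3]
[ 612.1 -260.9]
[ 609.3 -343.6]
[ 447.9 -335.1]
[ 449.8 -253.1]
s [391.1 305.8]
s [625.3 322.6]
s [632.1 241.9]
s [389.8 227.3]
s [ 447.7 -334.7]
s [ 456.2 -253. ]
s [ 615.7 -260.5]
s [ 611.4 -341.7]
```

View pics/crop.png

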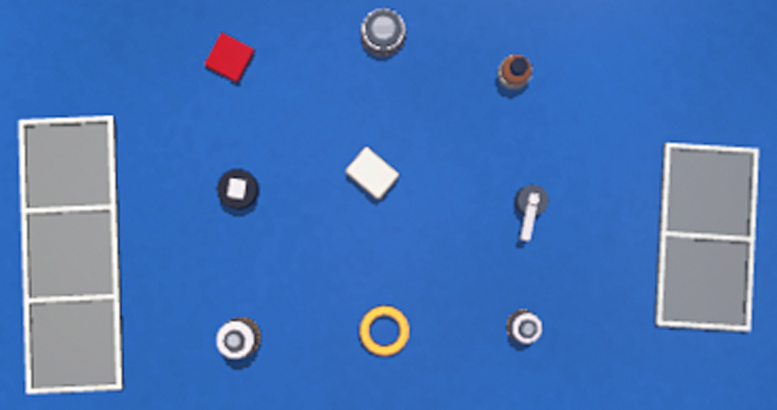

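The two cameras agree to about 5 mm. I'll refine with the wrist camera over the stock and trays, starting at the tray_two side.

```bash
cat >> h.py <<'E'
from math import pi
def go(x,y,z,yaw=0): robot.move_ptp([x,y,z],[pi,0,yaw])
def yawof(): return robot.current_eef_rot()[2]
E
python3 - <<'E'
from h import *
import pickle
O={}
for n,(x,y,z) in dict(two=(531,-298,260),tall=(439,117,220)).items():
    go(x,y,z); robot.sleep(.2); O[n]=robot.get_image("wrist"); d=O[n]
    print(n,robot.current_t(),robot.current_tcp_pos(),robot.current_qpos(),d["eye"],d["orientation"],d["fovy"])
    cv2.imwrite(f"pics/w_{n}.png",d["img"])
pickle.dump(O,open("O.pkl","wb"))
cv2.imwrite("pics/w.png",cv2.resize(np.hstack([O[n]["img"] for n in O]),(800,300)))
E
```

```text
two 2.0667 [ 530.47686348 -298.79610201  259.94387455] [-6.95919802e-01  3.43380159e-01  1.31709695e+00 -8.50636885e-05
  1.48121528e+00  8.76288379e-01] [ 602.80142237 -299.71115219  426.40407251] [ 2.87522699e+00 -1.50453516e-03 -1.57260807e+00] 69.50928972926974
tall 3.8917 [439.43301466 116.37172663 219.93830375] [ 1.27083894e-02  8.37337609e-02  1.74646957e+00 -6.20603885e-05
  1.31146364e+00  1.58477633e+00] [511.92307215 115.5063894  386.45668559] [ 2.87542376e+00 -1.60291850e-03 -1.57247817e+00] 69.50928972926974
```

View pics/w.png

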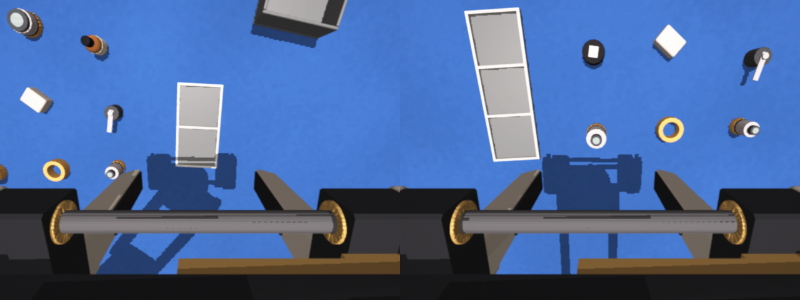

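Wrist view: all the stock and both trays show clearly, with tall at full-res (315,219) and tray_two at about (320,200) in its own frame. I'll enlarge both to read them.

```bash
python3 - <<'E'
import cv2
c=cv2.INTER_CUBIC
cv2.imwrite("pics/c1.png",cv2.resize(cv2.imread("pics/w_tall.png")[0:270,100:500],(800,540),interpolation=c))
cv2.imwrite("pics/c2.png",cv2.resize(cv2.imread("pics/w_two.png")[0:290,0:380],(760,580),interpolation=c))
E
```

```text
(no output)
```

View pics/c1.png

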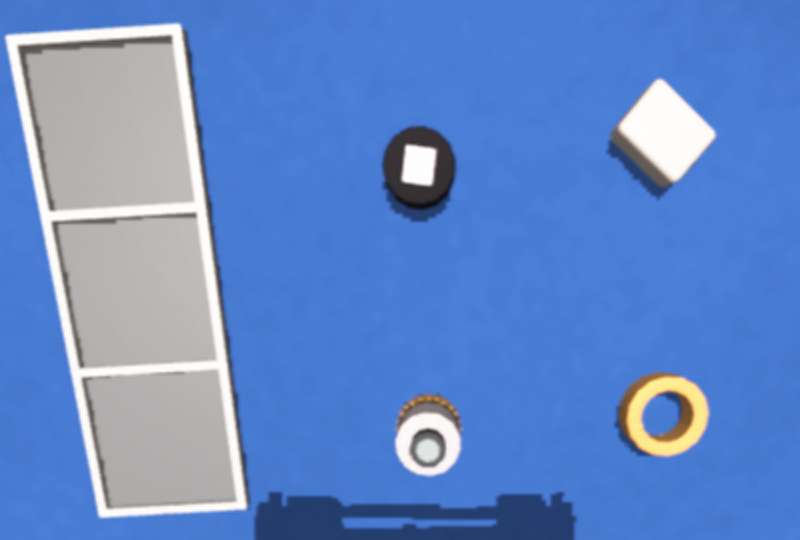

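View pics/c2.png

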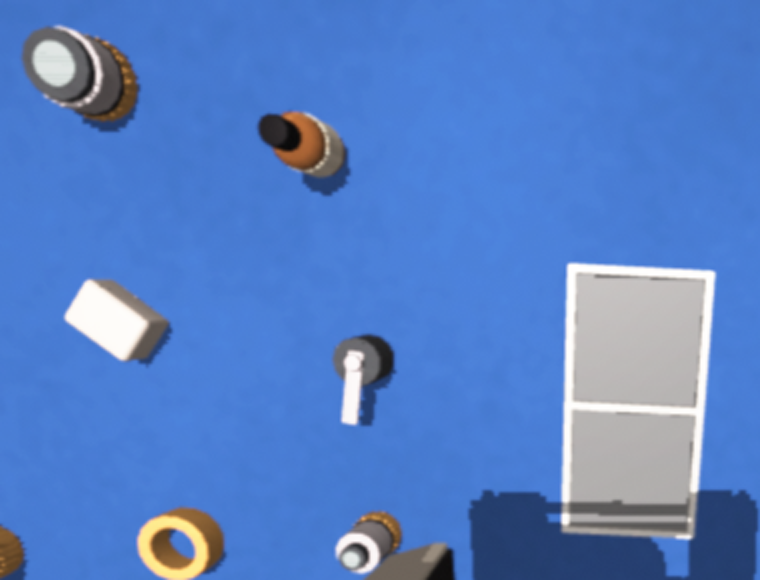

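```bash
python3 - <<'E'
from h import *
import pickle
O=pickle.load(open("O.pkl","rb")); a,b=O["tall"],O["two"]
A=lambda x,y,z:px2w(a,100+x/2,y/2,z).round(1); B=lambda x,y,z:px2w(b,x/2,y/2,z).round(1)
print("tall",A(428,448,66),A(428,443,54),"ring",A(664,414,20),B(180,543,20),"mount",A(419,164,24))
print("short",B(55,64,32),"clampscrew",B(354,361,32),"base",B(358,358,26),"armend",B(350,423,28))
for n,F,c in(("three",A,[(6,37),(181,24),(245,508),(101,517)]),("two",B,[(567,264),(715,272),(692,538),(561,530)])):
    P=np.array([F(*p,10) for p in c]); d=(P[0]+P[1]-P[2]-P[3])/2; print(n,P.tolist(),P.mean(0),np.linalg.norm(d),np.degrees(np.arctan2(d[1],d[0])))
E
```

```text
tall [436.9 117.7] [436.6 117.8] ring [444.6  -8.7] [447.1 -16.4] mount [568.1 121.8]
short [711.3  -6.5] clampscrew [ 561.2 -142.1] base [ 562.3 -142.2] armend [ 524.8 -134.3]
three [[627.0, 320.3], [632.4, 235.6], [388.8, 222.9], [383.5, 305.8]] [507.925 271.15 ] 243.92942114472382 3.196116583187122
two [[614.1, -262.0], [609.5, -347.5], [445.9, -337.5], [451.6, -253.8]] [ 530.275 -300.2  ] 163.30374306794067 -3.1944265307695265
```

```bash
cat >> h.py <<'E'
T3=(508.3,272.5,np.radians(3.17)); T2=(530.8,-299.,np.radians(-3.0))
def comp(t,dx): return t[0]+dx*np.cos(t[2]),t[1]+dx*np.sin(t[2])
def pick(x,y,h,yaw=0,up=150,op=0.9):
    robot.move_gripper(op); go(x,y,h+50,yaw)
    s=robot.move_linear([x,y,h],speed=100,f_stop=8); robot.move_gripper(0)
    w=robot.current_gripper_width()*93; robot.move_linear([x,y,up],speed=200)
    print("pick stop",s,"width",round(w,1),"after lift",round(robot.current_gripper_width()*93,1),"t",robot.current_t())
def place(t,dx,h,dia,up=150):
    x,y=comp(t,dx); go(x,y,up,t[2])
    robot.move_linear([x,y,h+4+6],speed=150); robot.sleep(.2)
    s=robot.move_linear([x,y,h+4-3],speed=15,f_stop=3); z=robot.current_tcp_pos()[2]
    robot.move_gripper((dia+18)/93); robot.sleep(.2)
    robot.move_linear([x,y,up],speed=200)
    print("place contact",s,"z err",round(z-h-4,2),"t",robot.current_t())
def snap(n):
    d=robot.get_image("wrist"); cv2.imwrite(f"pics/{n}.png",d["img"]); import pickle; pickle.dump(d,open(n+".pkl","wb"))
E
python3 - <<'E'
from h import *
pick(437,117.5,22); place(T2,40,22,32)
go(560,-138,170,-.175); robot.sleep(.2); snap("clamp")
cv2.imwrite("pics/clampc.png",cv2.resize(cv2.imread("pics/clamp.png")[:300],(800,375)))
E
```

```text
pick stop False width 31.8 after lift 31.3 t 7.2667
place contact True z err -0.08 t 12.0
```

View pics/clampc.png

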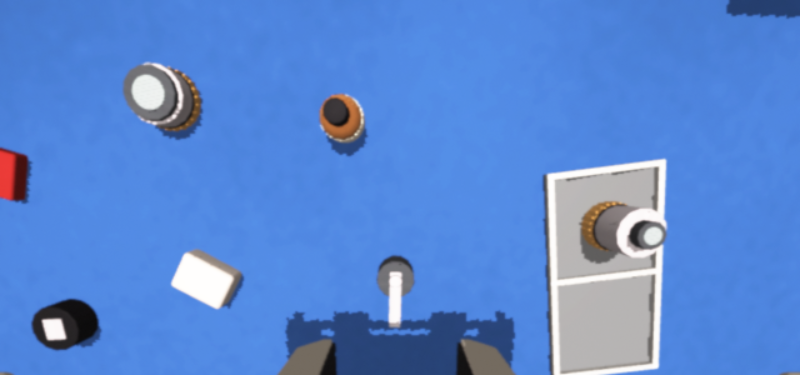

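Tall now stands in tray_two's far compartment. The clamp lies dead ahead, base at crop (395,273), with the arm straight down the picture so the yaw is right.

```bash
python3 - <<'E'
from h import *
import pickle
d=pickle.load(open("clamp.pkl","rb")); P=lambda x,y,z:px2w(d,x/1.25,y/1.25,z)
s,e,b=P(396,277,32),P(394.5,326,28),P(395.5,274,26)
print(s,b,e,np.degrees(np.arctan2(*(s-e)[::-1])), "tallnose",P(653,234,66),comp(T2,40),"short",P(148,92,32))
x,y=(s+b)/2+[0,1]
pick(x,y,10,-.175); place(T2,-40,10,28)
go(680,-4,170); robot.sleep(.2); snap("short")
cv2.imwrite("pics/shortc.png",cv2.resize(cv2.imread("pics/short.png")[:300],(800,375)))
E
```

```text
[ 563.31274713 -141.58283882] [ 564.24958016 -141.38894831] [ 525.43349155 -133.66477776] -11.806771526373218 tallnose [ 569.68310308 -305.3667932 ] (np.float64(570.7451813901829), np.float64(-301.09343824971774)) short [711.85857812  -5.71026466]
pick stop False width 27.4 after lift 27.2 t 16.6333
place contact True z err -0.06 t 20.6167
```

View pics/shortc.png

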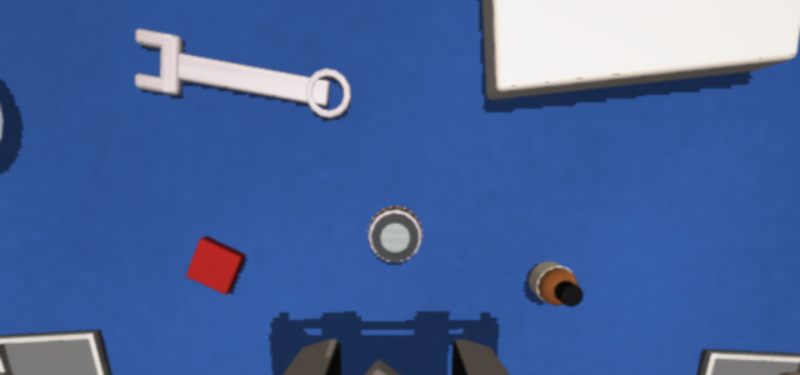

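The short objective's front is at crop (396,236) and clear around. Picking it, then the ring and the mount, with a fresh look before each.

```bash
python3 - <<'E'
from h import *
import pickle
d=pickle.load(open("short.pkl","rb")); x,y=px2w(d,396/1.25,236.5/1.25,32); print(x,y)
pick(x-.5,y,11.5); place(T3,80,11.5,38)
go(443,-8,170); robot.sleep(.2); snap("ring")
go(560,124,170); robot.sleep(.2); snap("mount"); print(robot.current_t())
cv2.imwrite("pics/rm.png",np.vstack([cv2.resize(cv2.imread(f"pics/{n}.png")[:240],(800,300)) for n in("ring","mount")]))
E
```

```text
712.2397180611579 -6.8873177857596195
pick stop False width 37.3 after lift 37.1 t 25.7917
place contact True z err -0.1 t 30.2167
32.675
```

View pics/rm.png

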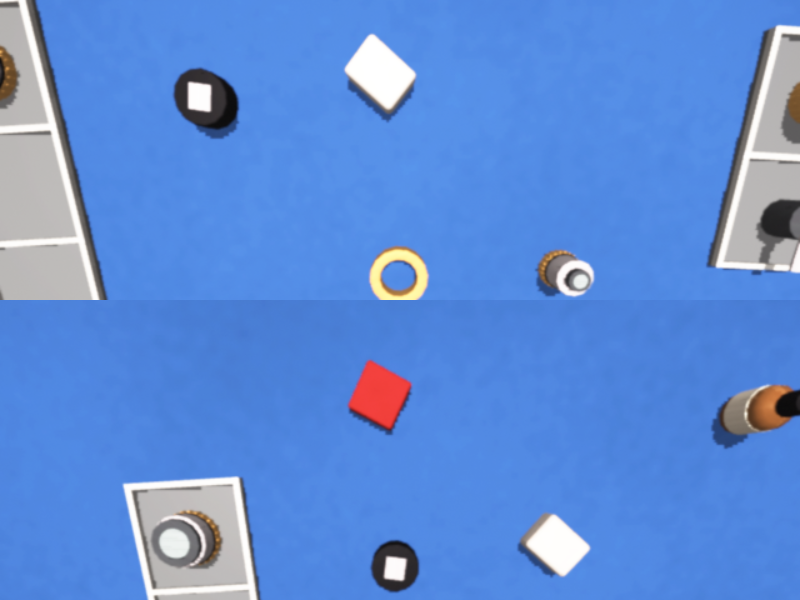

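Ring top centre at crop (399,277); mount top at (396,565). The short objective stands in tray_three's far compartment.

```bash
python3 - <<'E'
from h import *
import pickle
L=lambda n:pickle.load(open(n+".pkl","rb"))
r=px2w(L("ring"),399/1.25,277/1.25,20); m=px2w(L("mount"),396/1.25,265/1.25,24); print(r,m)
r=(r+[443.9,-8.7])/2; m=(m+[568,122.5])/2
pick(*r,9); place(T3,-80,9,44)
pick(*m,10); place(T3,0,10,36)
a=[];
for n,t,dx in(("f3",T3,-25),("f2",T2,-10)):
    x,y=comp(t,dx); go(x,y,240,t[2]); robot.sleep(.2); snap(n); a.append(cv2.resize(cv2.imread(f"pics/{n}.png")[0:280,200:440],(400,467),interpolation=cv2.INTER_CUBIC))
cv2.imwrite("pics/fin.png",np.hstack(a)); print(robot.current_t())
d=robot.get_image("top"); cv2.imwrite("pics/topf.png",cv2.resize(d["img"][150:360,140:530],(800,431),interpolation=cv2.INTER_CUBIC))
E
```

```text
[444.1121638  -10.76750207] [569.85995578 121.3338782 ]
pick stop False width 43.0 after lift 42.8 t 36.4333
place contact True z err 0.09 t 40.7667
pick stop False width 35.3 after lift 35.3 t 44.575
place contact True z err -0.1 t 48.525
51.5333
```

View pics/fin.png

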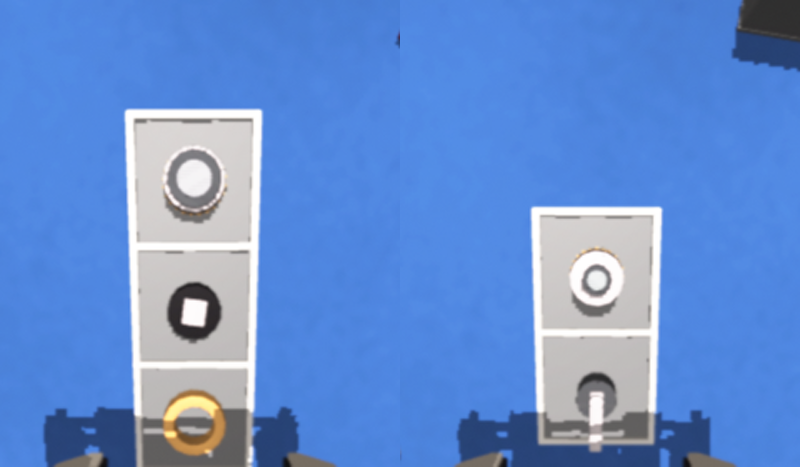

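View pics/topf.png

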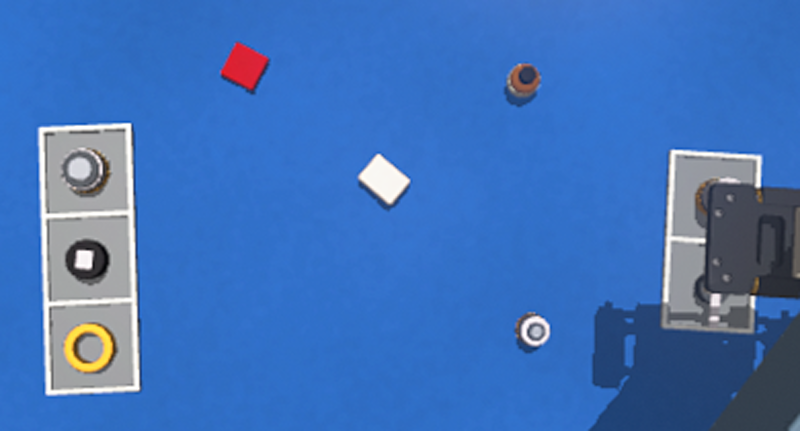

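```bash
python3 - <<'E'
from h import *
import pickle
s=400/240
def rep(n,t,marks,objs):
    d=pickle.load(open(n+".pkl","rb")); c,si=np.cos(t[2]),np.sin(t[2])
    def P(x,y,z):
        w=px2w(d,200+x/s,y/s,z)-t[:2]; return (np.array([[c,si],[-si,c]])@w).round(1)
    for k,v in (marks|objs).items(): print(n,k,P(*v))
rep("f3",T3,{"tl":(125,110,10),"tr":(262,110,10),"d1 (x=40)":(193,246,10),"d2 (-40)":(193,365,10)},{"short(80)":(194,178,36),"mount(0)":(194,309,28),"ring(-80)":(194,421,24)})
rep("f2",T2,{"tl":(131,208,10),"tr":(261,208,10),"bl":(137,444,10),"br":(255,444,10),"d(0)":(196,333,10)},{"tall(40)":(196,280,70),"clamp screw(-40)":(196,398,36)})
print(robot.current_contact_force())
E
```

```text
f3 tl [121.9  41.5]
f3 tr [121.9 -44. ]
f3 d1 (x=40) [39.7 -0.8]
f3 d2 (-40) [-40.9  -0.8]
f3 short(80) [79.7 -1.5]
f3 mount(0) [ 0.4 -1.4]
f3 ring(-80) [-77.4  -1.4]
f2 tl [81.1 41.3]
f2 tr [ 81.2 -43.9]
f2 bl [-83.   41.5]
f2 br [-83.  -44.6]
f2 d(0) [-1.4 -1.4]
f2 tall(40) [39.  -1.1]
f2 clamp screw(-40) [-40.9  -1.4]
[-0.37691002  0.0169771   0.20834797]
```

Everything is within about 3 mm of its compartment centre, and the middle objective has not moved. Handing in.

```bash
python3 -c "
from bench import robot
print(robot.hand_in(),robot.current_t())"
```

```text
the job is handed in; nothing more can be done
the job is handed in; nothing more can be done
```

Both kits are made up and the job is handed in, at about 52 s on the robot's clock. I picked in the order asked, and each piece was lowered until light contact with the tray floor.

| Tray | Piece | Compartment |
|---|---|---|
| Two compartments | Tallest objective | far |
| Two compartments | Slide clamp | near, with its arm tip over the near rim |
| Three compartments | Shortest objective | far |
| Three compartments | Specimen mount | middle |
| Three compartments | Adapter ring | near |

- **Position:** the last wrist pictures show all five upright. All are within about 2 mm of their compartment centres except the ring, which reads about 2.5–3 mm off.
- **Set-down height:** contact came within 0.1 mm of the expected height each time.
- **Middle objective:** it still stands at the same place in the top picture, to within a pixel.
- **Disagreements:** early off-axis wrist readings were up to 7 mm out from the top camera, so I looked again from close by before picking the clamp, short objective, ring and mount. No check failed.

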